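Jog the hoist from the bench control strip

TASK

Run the hoist in slow jog from the control strip on the table: press the raised end of the rocker switch (the end with the bar) right down so that it rocks over to on, then push the round locking button in to its stop so that it stays in, and last press the square jog key right down and finish while still holding it down with the fingers. Keep to that order. Do not press the mushroom-headed stop button, and leave the loose things round the strip where they lie; nothing is to be picked up.

Things in the scene. Friction and masses are not known exactly. Their poses are not given: they have to be found in the camera images.
- control_strip: steel base plate 104 (x) x 300 (y) x 6 mm, fixed flat on the table; origin at the centre of its underside, on the table top. Its x points away from the robot across the strip, its y along the strip to the left, z up; it may be turned by up to 0.35 rad. Four switch stations stand on it in a row along y, 70 mm apart, in any order
- rocker_station: grey box 92 x 64 x 40 mm, screwed to the control strip; origin under its centre (top face 40 mm above it), axes parallel to the strip's; carries the black rocker switch: a paddle 68 mm long (along x) and 32 mm wide (y) that tips about a y axis at its middle, 46 mm above this origin. Its far (+x) end is the on end and has a thin raised steel bar across it
- rocker (a joint): tip angle of the rocker in rad: 0 = off (on end up), 0.40 = fully on (on end down). Starts near 0. It has no spring: it stays where it is left; friction, about 3.5 N at rocker_on_end to move it
- rocker_on_end (a point): point on the upper face of the rocker's on end, 24 mm from the hinge along the paddle; moves with it and sinks about 9.5 mm from off to on, when it is some 8 mm above the station's top face. Straight down is the way to press
- lock_station: grey box 92 x 64 x 40 mm, screwed to the control strip; origin under its centre (top face 40 mm above it), axes parallel to the strip's; carries the round locking button
- lock_button (a joint): how far the round locking button is pushed in, m: 0 = out, 0.006 = fully in. Starts near 0. No spring: it needs about 4 N and stays in where it is left
- lock_top (a point): centre of the flat top of the round locking button (black, flat, 29 mm diameter, in a steel collar 38 mm wide and 3 mm high); moves with it. Out, it stands 11 mm above the station's top face, fully in 5 mm (2 mm above its collar)
- jog_station: grey box 92 x 64 x 40 mm, screwed to the control strip; origin under its centre (top face 40 mm above it), axes parallel to the strip's; carries the square jog key
- jog_key (a joint): how far the jog key is pressed, m: 0 = up, 0.006 = fully down. A spring lifts it: about 2 N to start it, 6.5 N to hold it fully down
- jog_top (a point): centre of the flat top of the square jog key (black, 30 x 30 mm, in a square steel frame 40 mm wide and 3 mm high); moves with it. Up, it stands 11 mm above the station's top face, fully down 5 mm
- stop_station: grey box 92 x 64 x 40 mm, screwed to the control strip; origin under its centre (top face 40 mm above it), axes parallel to the strip's; carries the mushroom-headed stop button, which is not to be pressed
- stop_button (a joint): how far the stop button is pressed, m: 0 = up, 0.006 = fully down, about 2 N to start it (spring return)
- stop_top (a point): top of the mushroom head (black, domed, 40 mm diameter, on a neck), 27 mm above the station's top face: the tallest thing on the strip
- loose_elbow: loose brass pipe elbow 59 x 59 x 35 mm lying before the strip; origin under its centre; leave alone
- loose_driver: loose screwdriver 28 x 183 x 23 mm with green handle, lying behind the strip; origin under its centre; leave alone
- loose_tape: loose roll of masking tape 105 x 103 x 25 mm, lying flat before the strip; origin under its centre; leave alone

How it is judged:
By the outcome, as a careful person would: the job done as asked, in the order asked, and still so for the second after the job is handed in, while the arm keeps its last pose, push and grip.
It also fails if it takes over 35 s, if anything falls off the work surface, if the arm or the gripper's body presses on something with over 40 N, if the wrist force passes 120 N, or if a joint passes its speed limit or range.

ROBOT

A 7-joint arm with a two-finger parallel gripper is mounted at the origin on a cart in front of the work surface, level with it; the furniture and walls round the work are solid. World frame = base frame: x ahead of the robot, y to its left, z up, the work surface at z = 0. Lengths are in m, angles in degrees, forces in N, time in s.
With the tool pointing down it reaches from about 0.35 to 0.775 m from the base axis. Payload 3.1 kg.
Tool frame: the origin (TCP) lies on the centre line of the jaws, within the pads' length; the fingertips stand 17 mm ahead of it and the grasp point (between the pads) lies 2 mm behind it (robot.tip_reach is the distance from the TCP to the fingertips, in m); z points along the fingers, y is the line along which they close (so a half turn about z gives the same grasp; the last joint's range is limited). The gripper opens to 85 mm and grips with 20 to 120 N. Pads are 22 mm wide; open, the fingers measure 114 mm over their backs; the gripper's body (76 mm by 85 mm) begins 54 mm behind the grasp point. The pads swing forward as they close: fully open they stand 13 mm farther back than shut.
Start: joints at [-75.098, 17.813, 0.802, 86.603, -0.252, 75.585, -1.558], TCP at [0.163, 0.525, 0.248] pointing down, gripper open.
Joint ranges: [-154.91, 154.91], [-16.99, 109.72], [-72.82, 74.43], [7.12, 147.25], [-82.49, 262.49], [11.32, 116.49], [-174.64, 174.64]. Speed limits (degrees/s): [159.86, 159.86, 180, 180, 180, 180, 180].

INTERFACE

Orientations are given as [roll, pitch, yaw] about the fixed x, y, z axes, in that order (R = Rz(yaw) Ry(pitch) Rx(roll)).
In Python, from station import robot, fingers, vision, workorder, recognise gives the robot as it stands. Calls block until the motion is done:
- robot.move_to(position, orientation): joint-space move of the TCP to a pose.
- robot.line_to(position, orientation=None, velocity=0.15, f_stop=None): straight line of the TCP; orientation=None keeps the orientation; velocity is the mean speed in m/s. With f_stop (N) it stops when the force on the tool has changed by that much, and returns True; else False.
- robot.move_j(angles): joint-space move.
- fingers.gripper_to(opening, force=None): opening from 0.0 (shut) to 1.0 (fully open); force is the grip in N (None keeps the last); returns when the fingers have stopped.
- robot.pause(seconds).
- robot.inverse_kinematics(position, orientation): joint angles nearest the present ones, or None.
- vision.grab_frame(name): name is "scene" or "side" or "wrist"; returns the picture (400x640x3 uint8, red, green, blue); there is no depth.
- vision.calibration(name): a dict with "mtx" (3x3 intrinsics, pixels), "k1" (the pictures are not rectified: a ray, as slopes to the right and down, at radius r is drawn at 1 + k1 r^2 times it, then the intrinsics apply), "extrinsics" (4x4, takes a point from world to camera coordinates); the wrist camera has in their place "T_tool_cam" (4x4, takes a point from camera to tool coordinates, whose origin is the TCP and whose axes are the flange's). Camera axes: x right, y up, looking along -z (the intrinsics and any distortion apply to the point x, -y, -z); pixel columns grow to the right and rows downward; lengths in m; the calibration is good to about 2 mm. A picture is of the moment at which its call begins: read the wrist's pose just before it. calibration takes no time and is no camera call.
A pose or a line that the arm cannot do raises robot.PlanningError and nothing moves.
- workorder.close_job(): hands the job in; it is judged then, once.
Trained networks look in the newest picture that a camera, given by its name, has taken for a name from the list of things; names that differ only in an ending like _2 or _b are one class to them, and where a whole thing is asked for, a point or a joint stands for the part that bears it (a point fixed in the world has none). Each returns a list of dicts, best first, with "p" (0 to 1); they miss things now and then, are a little off and sometimes report something else, mostly with a low value. They report only what shows in the picture. A call takes as long as a camera call.
- recognise(label, camera): "rect" ([centre column, centre row, width, height] in pixels, round what is visible of it).
Readings, each from a call of its own:
- robot.current_time_s(): time.
- robot.current_joint_positions(): joint angles.
- robot.current_dq(): joint speeds.
- robot.current_joint_torque(): joint torques, N m.
- robot.current_tool_pos(): TCP position.
- robot.current_eef_rot(): TCP orientation.
- robot.current_contact_force(): force on the tool from outside, world axes, zero at the start.
- robot.current_torque(): the same for the moment, N m.
- robot.current_finger_gap(): opening from 0.0 (shut) to 1.0 (fully open).
- robot.current_gripper_force(): force on a finger pad.
Only numpy, scipy, OpenCV 4.12 (cv2) and the standard library are available. Lean on these libraries where they do the work, as an engineer would, in place of code of your own. Each camera call takes 0.05 s, during which the arm holds its last target. There are 200 camera calls.

## Working session

There is one attempt and no reset: what is moved stays moved. The work goes in short steps, each a Python script; the robot and the scene stay as the last script left them, time stands still between calls to the robot, and variables do not carry over. Pictures are saved under pics/ and viewed, at most 10 in all, crops included, and the job is handed in when it is done.

```bash
mkdir -p pics; ls
cat > h.py <<'E'
import numpy as np, cv2
from station import robot, fingers, vision, workorder, recognise
def ray(cam,u,v,T=None):
    c=vision.calibration(cam); K=np.array(c["mtx"]); 
    d=cv2.undistortPoints(np.array([[[u,v]]],float),K,np.array([c["k1"],0,0,0.]))[0,0]
    d=np.array([d[0],-d[1],-1.])
    E=np.linalg.inv(np.array(c["extrinsics"])) if T is None else T@np.array(c["T_tool_cam"])
    return E[:3,3],E[:3,:3]@d
def at_z(cam,u,v,z,T=None):
    o,d=ray(cam,u,v,T); return o+d*(z-o[2])/d[2]
E
python3 - <<'E'
from h import *
for c in("scene","side"):
    im=vision.grab_frame(c); cv2.imwrite(f"pics/{c}0.png",im[...,::-1])
    for n,z in (("control_strip",0),("rocker",.05),("lock_button",.055),("jog_key",.055),("stop_button",.07),("rocker_station",.046),("lock_station",.046),("jog_station",.046),("stop_station",.046)):
        for r in recognise(n,c)[:2]:
            print(c,n,round(r["p"],2),np.round(r["rect"]),at_z(c,*r["rect"][:2],z).round(3))
print(robot.current_time_s(), robot.current_eef_rot())
E
```

```text
pics
scene control_strip 0.64 [337. 246. 108.  97.] [ 0.534 -0.199  0.   ]
scene rocker 0.67 [365. 253.  36.  29.] [ 0.538 -0.274  0.05 ]
scene lock_button 0.71 [342. 230.  14.  18.] [ 0.544 -0.205  0.055]
scene jog_key 0.45 [308. 187.  18.  10.] [ 0.574 -0.065  0.055]
scene stop_button 0.81 [326. 203.  19.  14.] [ 0.562 -0.136  0.07 ]
scene rocker_station 0.79 [362. 262.  52.  48.] [ 0.52  -0.283  0.046]
scene lock_station 0.79 [345. 238.  50.  40.] [ 0.539 -0.218  0.046]
scene lock_station 0.44 [323. 205.  20.  18.] [ 0.567 -0.123  0.046]
scene jog_station 0.85 [309. 196.  48.  42.] [ 0.563 -0.079  0.046]
scene stop_station 0.8 [326. 216.  44.  43.] [ 0.55  -0.148  0.046]
side control_strip 0.86 [310. 239.  97.  64.] [ 0.557 -0.128  0.   ]
side rocker 0.48 [333. 193.  29.  12.] [ 0.53 -0.28  0.05]
side rocker 0.36 [324. 214.  40.  24.] [ 0.532 -0.158  0.05 ]
side lock_button 0.66 [322. 204.  13.  14.] [ 0.544 -0.201  0.055]
side jog_key 0.72 [296. 231.  19.  12.] [ 0.572 -0.061  0.055]
side stop_button 0.65 [311. 212.  14.   9.] [ 0.554 -0.122  0.07 ]
side rocker_station 0.81 [332. 200.  42.  27.] [ 0.528 -0.247  0.046]
side lock_station 0.74 [323. 215.  44.  28.] [ 0.535 -0.161  0.046]
side lock_station 0.21 [308. 214.  21.  13.] [ 0.569 -0.161  0.046]
side jog_station 0.87 [293. 241.  54.  37.] [ 0.572 -0.036  0.046]
side jog_station 0.52 [308. 214.  18.  11.] [ 0.567 -0.159  0.046]
side stop_station 0.87 [309. 224.  49.  36.] [ 0.555 -0.111  0.046]
1.0 [-1.79999855e+02 -5.45906189e-04  1.62712202e+02]
```

View pics/scene0.png

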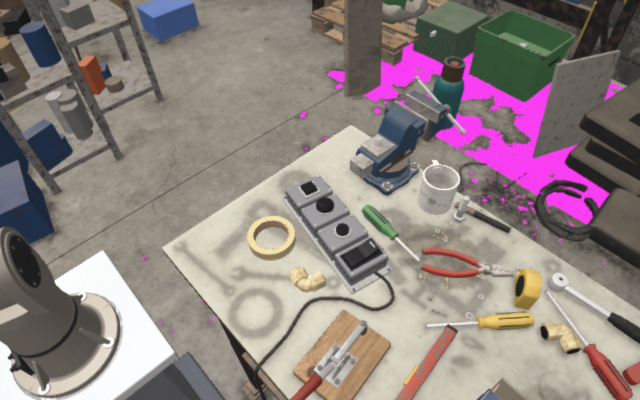

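Run:
```python
from h import *
for n in ("side","wrist"):
    c=vision.calibration(n); print(c)
for yaw in (170,-10,80,-100):
    print(yaw,robot.inverse_kinematics([.5,-.17,.3],[180,0,yaw]),robot.inverse_kinematics([.535,-.28,.1],[180,0,yaw]))
```

```text
{'mtx': array([[388.08816842,   0.        , 323.6045783 ],
       [  0.        , 388.08816842, 201.64232701],
       [  0.        ,   0.        ,   1.        ]]), 'k1': -0.014853348702690032, 'extrinsics': array([[-0.98425438, -0.17479239,  0.02628569,  0.49570561],
       [ 0.09601775, -0.40386221,  0.90976695, -0.18806347],
       [-0.14840454,  0.897966  ,  0.41428632, -0.6585758 ],
       [ 0.        ,  0.        ,  0.        ,  1.        ]])}
{'mtx': array([[343.52934575,   0.        , 319.51864904],
       [  0.        , 343.52934575, 198.70047801],
       [  0.        ,   0.        ,   1.        ]]), 'k1': -0.017654793577109917, 'T_tool_cam': array([[-1.95117622e-04,  9.61191565e-01,  2.75881744e-01,
         7.09017538e-02],
       [ 9.99999808e-01,  3.49977554e-04, -5.12095819e-04,
         4.87861819e-04],
       [-5.88774600e-04,  2.75881591e-01, -9.61191449e-01,
        -1.24616889e-01],
       [ 0.00000000e+00,  0.00000000e+00,  0.00000000e+00,
         1.00000000e+00]])}
170 [ -9.34141015  15.23501556  33.88098039  85.41296363  -8.50840964
  81.93498067 104.79983023] [ -0.83684863  35.53869457  40.47738995  90.45333024 -24.97192086
  63.34858674 125.73982869]
-10 [-28.21015867  21.42251283  62.63969036  86.00212859 -19.03244811
  84.11404139 -65.25279543] [ -5.4062444   38.14188826  48.47700068  90.62884522 -30.59779176
  65.28945633 -49.90818346]
80 [-8.63826058 15.13428981 32.93421325 85.38819978 -8.24303752 81.9058488
 14.54839654] [ -4.69706024  37.67366418  47.1844041   90.602201   -29.66508593
  64.93364677  39.37644182]
-100 [ -29.23427818   22.16715362   64.62941457   86.02909871  -20.03173895
   84.42509375 -154.32060026] [ -12.91225105   45.60701584   64.34439776   90.89557435  -42.83792536
   71.32060465 -130.84508129]
```

```bash
cat >> h.py <<'E'
from scipy.spatial.transform import Rotation as Ro
def pose():
    T=np.eye(4); T[:3,3]=robot.current_tool_pos(); T[:3,:3]=Ro.from_euler("xyz",robot.current_eef_rot(),degrees=True).as_matrix(); return T
E
python3 - <<'E'
from h import *
q=np.array(robot.current_joint_positions()); q[0]=17; q[6]=98; q[1]-=4
robot.move_j(list(q)); fingers.gripper_to(0.0)
print(robot.current_tool_pos(),robot.current_eef_rot())
robot.move_to([.52,-.17,.27],[180,0,170])
print(robot.current_joint_positions(),robot.current_time_s())
T=pose(); im=vision.grab_frame("wrist"); cv2.imwrite("pics/w0.png",im[...,::-1]); np.save("T0.npy",T)
for n,z in (("rocker",.052),("rocker_on_end",.055),("lock_button",.057),("jog_key",.057),("stop_button",.07),("rocker_station",.046),("lock_station",.046),("jog_station",.046),("stop_station",.046)):
    for r in recognise(n,"wrist")[:2]:
        print(n,round(r["p"],2),np.round(r["rect"]),at_z("wrist",*r["rect"][:2],z,T).round(4))
E
```

```text
[ 0.51760731 -0.18221475  0.28666722] [-179.50047101    3.97107405  170.18818446]
[15.91511363 16.9880927   0.41142254 84.86675261 -0.15693963 78.29127987
 96.47789953] 4.8083
rocker 0.58 [220. 203.  30.  70.] [ 0.5327 -0.2751  0.052 ]
rocker_on_end 0.72 [222. 202.  34.  67.] [ 0.5322 -0.2717  0.055 ]
lock_button 0.61 [291. 206.  24.  23.] [ 0.5471 -0.2024  0.057 ]
jog_key 0.68 [425. 208.  28.  29.] [ 0.5738 -0.0672  0.057 ]
stop_button 0.75 [362. 210.  40.  39.] [ 0.5601 -0.1321  0.07  ]
stop_button 0.51 [222. 201.  34.  60.] [ 0.5273 -0.266   0.07  ]
rocker_station 0.84 [228. 191.  69.  89.] [ 0.5236 -0.2651  0.046 ]
rocker_station 0.7 [360. 208.  40.  38.] [ 0.5659 -0.1325  0.046 ]
lock_station 0.56 [293. 196.  58.  86.] [ 0.5405 -0.1996  0.046 ]
jog_station 0.62 [422. 200.  73.  88.] [ 0.5684 -0.0672  0.046 ]
jog_station 0.57 [228. 192.  71.  92.] [ 0.5245 -0.2657  0.046 ]
stop_station 0.97 [359. 201.  63.  95.] [ 0.5577 -0.132   0.046 ]
```

View pics/w0.png

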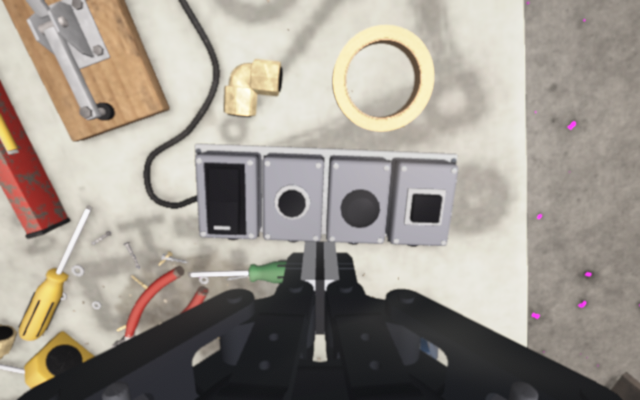

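Run:
```python
from h import *
T=np.load("T0.npy")
print("bar",at_z("wrist",222,228,.063,T),"rocker",at_z("wrist",223,199,.056,T))
O=[180,0,168.7]
robot.move_to([.5595,-.2770,.115],O)
print(robot.current_joint_positions(),robot.current_contact_force())
r=robot.line_to([.5595,-.2770,.064],velocity=.03,f_stop=14)
print(r,robot.current_tool_pos(),robot.current_contact_force())
robot.line_to([.5595,-.2770,.12])
robot.move_to([.50,-.235,.20],O)
vision.grab_frame("wrist"); im=vision.grab_frame("wrist"); cv2.imwrite("pics/w1.png",im[...,::-1]); np.save("T1.npy",pose())
print(robot.current_time_s())
```

```text
bar [ 0.55687441 -0.27588068  0.063     ] rocker [ 0.5286052  -0.26955553  0.056     ]
[ 22.69184092  31.9030444    2.99818041  84.76952901  -1.86964459
  63.2695258  104.83988566] [ 0.81107748 -0.27338186  0.61596527]
True [ 0.5618806  -0.27752456  0.070843  ] [-1.81468897  0.76199683  5.61112552]
8.5917
```

View pics/w1.png

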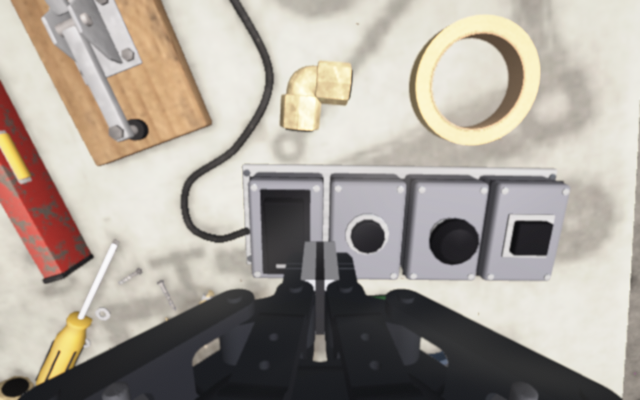

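Run:
```python
from h import *
T=np.load("T1.npy")
print(at_z("wrist",367,236,.057,T),at_z("wrist",531,238,.057,T),at_z("wrist",281,267,.056,T),at_z("wrist",286,230,.056,T))
O=[180,0,168.7]
def press(x,y,zmin,f,back=True):
    robot.move_to([x,y,.105],O)
    r=robot.line_to([x,y,zmin],velocity=.03,f_stop=f)
    print(r,robot.current_tool_pos(),robot.current_contact_force(),robot.current_time_s())
    if back: robot.line_to([x,y,.105])
press(.559,-.2765,.064,25)
press(.5475,-.2025,.060,22)
robot.move_to([.50,-.12,.20],O)
T=pose(); im=vision.grab_frame("wrist"); cv2.imwrite("pics/w2.png",im[...,::-1])
print(at_z("wrist",*recognise("jog_key","wrist")[0]["rect"][:2],.057,T), robot.current_time_s())
```

```text
[ 0.54348106 -0.20281358  0.057     ] [ 0.57257297 -0.06818348  0.057     ] [ 0.55753595 -0.27945352  0.056     ] [ 0.52541305 -0.26771727  0.056     ]
True [ 0.55880504 -0.27641268  0.07125763] [0.01243582 0.79156526 6.67492738] 10.2833
True [ 0.54740587 -0.20241335  0.06816822] [-0.89905066  0.60717284  4.9212828 ] 12.2333
[ 0.57137461 -0.06542232  0.057     ] 13.3333
```

View pics/w2.png

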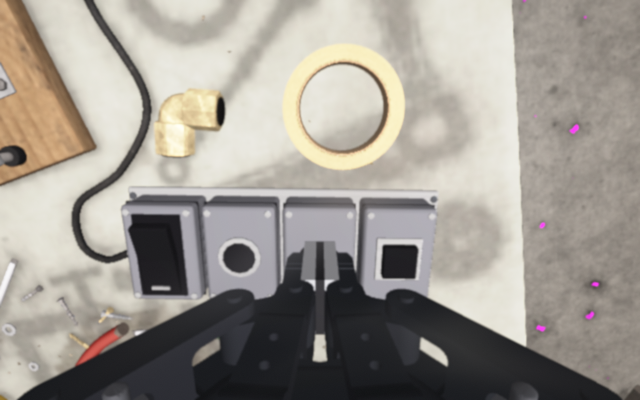

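Run:
```python
from h import *
O=[180,0,168.7]; x,y=.5725,-.067
robot.move_to([x,y,.11],O)
r=robot.line_to([x,y,.060],velocity=.03,f_stop=20)
p=robot.current_tool_pos(); robot.pause(.2)
print(r,p,robot.current_tool_pos(),robot.current_contact_force())
z=p[2]
for i in range(10):
    F=robot.current_contact_force()[2]
    if F>18: break
    z-=.0005; robot.line_to([x,y,z],velocity=.02); robot.pause(.1)
    print(z,robot.current_tool_pos(),robot.current_contact_force()[2])
print(robot.current_time_s())
```

```text
True [ 0.57236122 -0.06695863  0.06839829] [ 0.57235799 -0.06695083  0.0683558 ] [-1.5926494   0.11300253  6.82527785]
0.06789829163155424 [ 0.57243243 -0.06697547  0.06868115] 5.597233836863589
0.06739829163155424 [ 0.57240994 -0.06699252  0.06821762] 5.4531811628955875
0.06689829163155424 [ 0.57241029 -0.06695906  0.06811546] 8.245928923536114
0.06639829163155424 [ 0.57241887 -0.06699177  0.06810281] 10.176978552995411
0.06589829163155424 [ 0.57242364 -0.06695972  0.06807413] 12.982512528286543
0.06539829163155424 [ 0.57247566 -0.06697013  0.06803773] 14.217674158200035
0.06489829163155424 [ 0.5724559  -0.06695127  0.06800271] 17.593041287733254
0.06439829163155424 [ 0.57246641 -0.06695489  0.06796198] 19.975597377850807
18.2083
```

```bash
python3 -c "
from h import *
print(robot.current_contact_force()); print(workorder.close_job())"
```

```text
[-7.85850344  0.70944009 19.97559738]
the job is handed in; nothing more can be done
None
```

The job is handed in at about 18 s: the rocker was pressed over to on, then the lock button was pushed in to its stop, and the jog key is held fully down at about 20 N. The stop button and the loose things were not touched.

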